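# Trip test of the theatre supply unit, read through a hand lens

### The job

Test the clinic's safety supply unit: press its round test button so that the standing lever drops by itself, then lift the lever back up until it stands by itself. Then pick up the reading lens by its handle and hold it still and level over the small reading window, centred on the window and with the lens at the height of the pointer on the gauge post, without touching the unit with the lens or shifting the pointer. Finish while holding it there; do not put it down, and leave the bottle, tape roll and bowl alone.

Things in the scene. Friction and masses are not known exactly. Their poses are not given: they have to be found in the camera images.
- unit: White supply box lying face up, fixed to the table, 160 (x) x 220 (y) x 80 mm high, grey panel on top at z = 80 mm. Origin: centre of its underside; x away from the robot at yaw 0, y left, z up. In its frame: button at (0, 0), lever slot along x at y = +65 mm, reading window at (-20, -70) mm, 8 mm steel gauge post at (+50, -70) mm reaching 104 mm above the panel.
- test_button (a joint): Test button, pressed straight down; 0 = out, 0.006 m = fully in, sprung (about 5 N fully in), returns when released. From about 3 mm in, a link inside the unit tips the standing lever over so that it drops.
- button_top (a point): Centre of the top face of the round black test button, 28 mm across, standing 10 mm above the panel.
- trip_lever (a joint): Lever of the unit, a 10 mm steel rod with a round black knob, turning about the unit's y axis; 0 = standing (leaning 0.2 rad away from the robot, against its stop), 1.15 rad = dropped towards the robot (unit's -x), against its other stop. It is upright at 0.2 rad: it falls by its own weight (50 g) to 0 from below that and to 1.15 from above; no spring.
- lever_knob (a point): Centre of the 22 mm round knob at the lever's tip, 72 mm from the hinge; about 59 mm above the panel when standing, 30 mm above it when dropped.
- lever_hinge (a point): Centre of the lever's hinge, 12 mm under the panel, in the slot.
- window (a point): Centre of the reading window (a 34 mm square black frame with a pale strip), on the panel's top.
- marker (a joint): Setting of the collar on the gauge post, 0 to 0.04 m above its lowest setting (55 mm above the panel); clamped by friction, not to be moved.
- mark (a point): Tip of the collar's pointer, a tapering brass pin 9 mm thick that points from the post to the window (unit's -x), 38 mm beside the window's centre. Its height is the focal height. The post stands a further 32 mm behind the tip.
- loupe: Reading lens lying flat on the table: round lens in a dark steel rim, 60 mm across and 14 mm thick, with a straight black handle 20 mm wide and 18 mm high reaching along its -x from 38 to 130 mm from the lens centre. About 90 g (varies). Origin: centre of the rim's underside; x from handle to lens, z up.
- lens (a point): Centre of the lens, halfway up its thickness (7 mm above the underside).
- grip (a point): Point on the handle 65 mm from the lens centre, 9 mm above the underside, where it is gripped well across its 20 mm width.
- bottle: Amber bottle, 60 mm across, 130 mm high, upright; to be left alone. Origin: centre of its underside.
- tape: White tape roll lying flat, 70 mm across, 25 mm high; to be left alone. Origin: centre of its underside.
- bowl: Steel bowl, 90 mm across, 45 mm high; to be left alone. Origin: centre of its underside.
There are look-alikes about, which are no part of the job. Several things have the shape of the loupe; the one meant has the colours described above.

How it is judged:
By the outcome, as a careful person would: the job done as asked, in the order asked, and still so for the second after the job is handed in, while the arm keeps its last pose, push and grip.
It also fails if it takes over 64 s, if anything falls off the work surface, if the arm or the gripper's body presses on something with over 40 N, if the wrist force passes 120 N, or if a joint passes its speed limit or range.

### The arm

A 7-joint arm with a two-finger parallel gripper is mounted at the origin on the work surface. World frame = base frame: x ahead of the robot, y to its left, z up, the work surface at z = 0. Lengths are in m, angles in rad, forces in N, time in s.
With the tool pointing down it reaches from about 0.425 to 0.925 m from the base axis. Payload 6.8 kg.
Tool frame: the origin (TCP) lies on the centre line of the jaws, within the pads' length; the fingertips stand ahead of it and the grasp point (between the pads) lies 11 mm behind it (r.tcp_to_tips is the z of the fingertips in the tool frame, in m); z points along the fingers, y is the line along which they close (so a half turn about z gives the same grasp; the last joint's range is limited). The gripper opens to 85 mm and grips with 20 to 120 N. Pads are 22 mm wide; open, the fingers measure 114 mm over their backs; the gripper's body (76 mm by 85 mm) begins 54 mm behind the grasp point. The pads swing forward as they close: fully open they stand 13 mm farther back than shut.
Start: joints at [1.224, 0.477, 0.022, 1.555, -0.011, 1.109, -0.083], TCP at [0.16, -0.656, 0.239] pointing down, gripper open.
Joint ranges: [-2.96, 2.96], [-0.34, 2.1], [-1.41, 1.46], [0.24, 2.44], [-1.37, 4.51], [0.17, 1.92], [-2.96, 2.96]. Speed limits (rad/s): [2.39, 2.39, 3.14, 3.14, 3.14, 3.14, 3.14].

### API

Orientations are given as a rotation vector (axis times angle).
In Python, from bench import r, optics gives the robot as it stands.
- The arm moves only by the shell command python3 -m creep 'ROWS' [FORCE]. ROWS is a JSON object whose one key "rows" holds a list of rows, each a list of 7 numbers: the shift along the tool's x, y, z in units of 25 mm (1.0 is 25 mm), then the turn, a rotation vector about the tool's x, y, z in units of 8 degrees (1.0 is 8 degrees), then the finger opening in mm, from 0 to 85.4. A call has 1 to 10 rows; each row is the pose to reach, as a shift and turn from the pose commanded when the call began, along the tool's axes at that moment; what a row does not reach only later rows make up. A row lasts 1/8 s, in which the tool goes at most 62.5 mm and 10.7 degrees, less where a joint would pass 70% of its speed; a pose out of reach is approached as far as the arm can. A call with a gripper value outside its range is refused whole. The fingers move at their own pace and stop on an object; FORCE is the grip in N (left out, the last holds). Time passes only in rows, so rows that repeat a pose let the fingers close. It gives the time, the measured TCP pose, the force, the opening and the grip force at its end, in the units of the state.
- r.get_obs(): the state, without advancing time (a new reading comes with each control period).
- optics.grab_frame(name): name is "scene" or "side" or "wrist"; returns a dict with "color" (480x640x3 uint8, blue, green, red), "K" (3x3 intrinsics, pixels), "dist_coeffs" ([k1, k2, p1, p2, k3] as OpenCV has them; the pictures are not rectified), "R" (3x3) and "t" (3): a world point X has camera coordinates R X + t. Camera axes: x right, y down, z forward; pixel columns grow to the right and rows downward; lengths in m; the calibration is good to about 2 mm. A picture is of the moment at which its call begins. There is no depth.
- r.hand_in(): hands the job in; it is judged then, once.
The state is a dict: "clock": time; "joints": joint angles; "qvel": joint speeds; "tau": joint torques, N m; "tcp_pos": TCP position; "orientation": TCP orientation; "contact_force": force on the tool from outside, world axes, zero at the start; "moment": the same for the moment, N m; "grip_width": finger opening in m; "gripper_force": force on a finger pad.
Only numpy, scipy, OpenCV 4.12 (cv2) and the standard library are available. Lean on these libraries where they do the work, as an engineer would, in place of code of your own. Each camera call takes 0.05 s, during which the arm holds its last target. There are 200 camera calls.

## Working session

There is one attempt and no reset: what is moved stays moved. The work goes in short steps, Python scripts to look and compute and a shell command to move; the robot and the scene stay as the last step left them, time stands still between calls to the robot, and variables do not carry over. Pictures are saved under pics/ and viewed, at most 10 in all, crops included, and the job is handed in when it is done.

```bash
ls; mkdir -p pics
python3 - <<'E'
from bench import r, optics
import cv2,numpy as np
print(r.get_obs(), r.tcp_to_tips)
for n in ("scene","side","wrist"):
    f=optics.grab_frame(n); cv2.imwrite(f"pics/{n}0.png",f["color"]); np.savez(f"pics/{n}0.npz",**f)
    print(n,f["K"].tolist(),f["dist_coeffs"],(-f["R"].T@f["t"]).round(3),f["R"].round(2).tolist())
E
```

```text
pics
{'clock': 0.0, 'joints': array([ 1.22389699,  0.47781613,  0.02233572,  1.55642086, -0.01146731,
        1.10928745, -0.08307312]), 'qvel': array([ 0.00041882, -0.00031021, -0.00093048,  0.00213696,  0.0002978 ,
       -0.00025222,  0.00034035]), 'tau': array([ 6.19904113e-04, -5.96444786e+01,  1.60828080e+00, -2.81194049e+01,
        1.25420574e-02,  9.26449749e-03, -1.49616972e-05]), 'tcp_pos': array([ 0.15951147, -0.65530731,  0.23832779]), 'orientation': array([-3.11746117e+00, -3.74108680e-01,  5.87720477e-04]), 'contact_force': array([ 0.27346181, -0.11381551, -0.19774872]), 'moment': array([ 0.05340957, -0.02461328, -0.00033547]), 'gripper_force': 0.0, 'grip_width': 0.08545695766878246} 0.008
scene [[455.50408014203913, 0.0, 327.7469249380705], [0.0, 455.50408014203913, 235.2422320178879], [0.0, 0.0, 1.0]] [-0.11851495  0.          0.          0.          0.        ] [ 1.29  -0.419  0.636] [[0.49, 0.87, 0.02], [0.48, -0.25, -0.84], [-0.73, 0.43, -0.54]]
side [[590.6986551196934, 0.0, 324.845515480916], [0.0, 590.6986551196934, 234.77124751775727], [0.0, 0.0, 1.0]] [-0.20137912  0.          0.          0.          0.        ] [ 0.353 -0.957  0.895] [[0.98, -0.22, 0.02], [-0.12, -0.61, -0.79], [0.18, 0.77, -0.62]]
wrist [[376.8280214249834, 0.0, 323.4383429901656], [0.0, 376.8280214249834, 237.77927159807712], [0.0, 0.0, 1.0]] [-0.0190502  0.         0.         0.         0.       ] [ 0.229 -0.638  0.373] [[0.24, -0.97, -0.0], [-0.93, -0.23, 0.28], [-0.27, -0.06, -0.96]]
```

View pics/scene0.png

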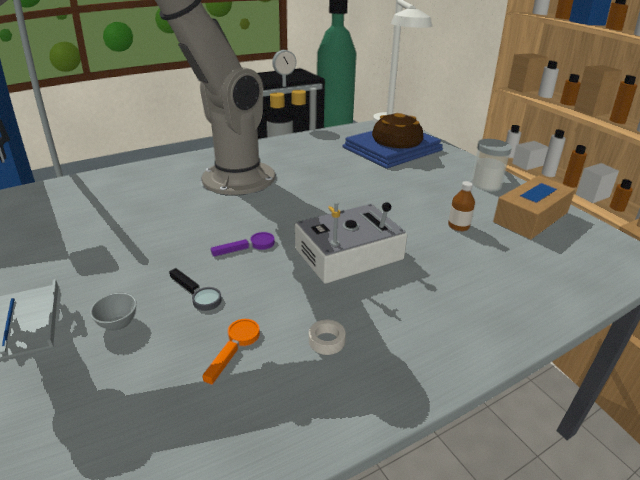

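View pics/side0.png

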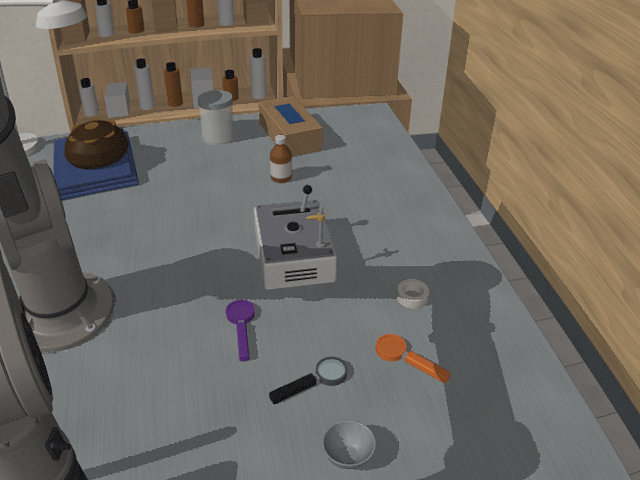

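Scene shows the unit (button ≈(351,225), knob ≈(386,207), window ≈(321,229), pointer ≈(336,210)) and the dark loupe with lens ≈(207,298). Side shows the button ≈(293,227), knob (307,189), window (289,248), pointer ≈(312,217) and loupe lens (331,371). Purple and orange ones are look-alikes.

```bash
cat > h.py <<'E'
import cv2,numpy as np
from scipy.spatial.transform import Rotation as Rot
def load(n): return dict(np.load(f"pics/{n}.npz"))
def grab(name,tag):
    from bench import optics
    f=optics.grab_frame(name); cv2.imwrite(f"pics/{tag}.png",f["color"]); np.savez(f"pics/{tag}.npz",**f); return f
def ray(f,p):
    u=cv2.undistortPoints(np.array([[p]],float),f["K"],f["dist_coeffs"])[0,0]
    d=f["R"].T@np.array([*u,1]); return -f["R"].T@f["t"],d/np.linalg.norm(d)
def onz(f,p,z):
    c,d=ray(f,p); return c+d*(z-c[2])/d[2]
def tri(*fp):
    A=0;b=0;L=[]
    for f,p in fp:
        c,d=ray(f,p); M=np.eye(3)-np.outer(d,d); A=A+M; b=b+M@c; L.append((c,M))
    x=np.linalg.solve(A,b); return x,max(np.linalg.norm(M@(x-c)) for c,M in L)
def proj(f,X):
    return cv2.projectPoints(np.array([X],float),cv2.Rodrigues(f["R"])[0],f["t"],f["K"],f["dist_coeffs"])[0].reshape(2)
def cents(img,mask,box,minA=8):
    x0,y0,x1,y1=box; m=np.zeros_like(mask); m[y0:y1,x0:x1]=mask[y0:y1,x0:x1]
    n,l,s,c=cv2.connectedComponentsWithStats(m.astype(np.uint8))
    return [(c[i].round(1).tolist(),s[i].tolist()) for i in range(1,n) if s[i][4]>=minA]
E
python3 - <<'E'
from h import *
S,D=load("scene0"),load("side0")
a=cv2.resize(S["color"][185:285,285:415],None,fx=4,fy=4,interpolation=cv2.INTER_CUBIC)[:400,:520]
b=cv2.resize(D["color"][175:300,245:345],None,fx=4,fy=4,interpolation=cv2.INTER_CUBIC)
c=np.zeros((500,800,3),np.uint8); c[:400,:400]=a[:,:400]; c[:400,:400]=cv2.resize(S["color"][190:290,290:410],(400,333)).__class__ and cv2.copyMakeBorder(cv2.resize(S["color"][190:290,290:410],(400,333)),0,67,0,0,0); c[:,400:]=b
cv2.imwrite("pics/c1.png",c)
for n,f,bx in (("scene",S,(290,190,410,290)),("side",D,(245,175,345,300))):
    h=cv2.cvtColor(f["color"],cv2.COLOR_BGR2HSV)
    print(n,"dark",cents(f["color"],h[...,2]<45,bx)); 
    print(n,"brass",cents(f["color"],(h[...,1]>110)&(h[...,2]>80),bx))
for n,f,bx in (("scene",S,(160,260,230,315)),("side",D,(262,350,352,410))):
    h=cv2.cvtColor(f["color"],cv2.COLOR_BGR2HSV)
    print(n,"loupe dark",cents(f["color"],h[...,2]<70,bx))
E
```

```text
scene dark [([386.3, 206.5], [383, 203, 8, 8, 56]), ([372.3, 218.6], [364, 213, 16, 14, 75]), ([350.8, 223.7], [346, 220, 11, 8, 66]), ([324.7, 227.6], [321, 224, 8, 8, 29]), ([315.7, 229.7], [311, 226, 12, 8, 36]), ([383.6, 228.0], [380, 226, 7, 4, 16])]
scene brass [([334.3, 212.1], [329, 206, 11, 12, 65])]
side dark [([307.3, 189.2], [304, 185, 8, 9, 53]), ([286.6, 211.7], [273, 209, 29, 6, 97]), ([306.9, 209.8], [304, 208, 6, 4, 18]), ([292.9, 226.2], [288, 222, 11, 9, 78]), ([288.7, 248.8], [281, 243, 16, 11, 87]), ([303.5, 270.0], [292, 269, 24, 3, 24]), ([308.5, 273.6], [302, 273, 14, 2, 14]), ([296.5, 275.0], [293, 275, 8, 1, 8]), ([293.5, 279.4], [286, 279, 16, 2, 16])]
side brass [([276.1, 179.5], [271, 176, 11, 7, 33]), ([317.0, 216.8], [307, 212, 18, 9, 79])]
scene loupe dark [([183.6, 280.4], [170, 269, 29, 25, 329]), ([208.4, 305.1], [193, 296, 29, 14, 127])]
side loupe dark [([330.7, 359.8], [318, 358, 27, 7, 31]), ([320.3, 377.8], [317, 371, 8, 12, 19]), ([336.8, 380.5], [324, 371, 23, 15, 102]), ([292.5, 388.3], [269, 374, 48, 30, 629])]
```

View pics/c1.png

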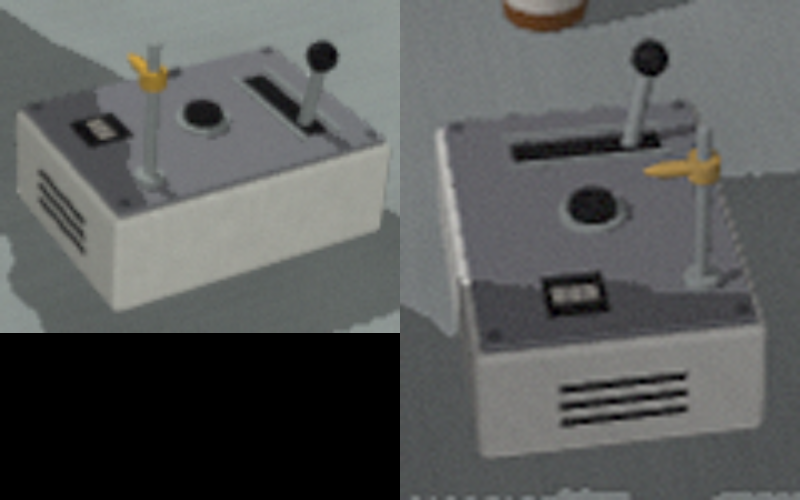

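The crop: knob, button, window, pointer tip clearly visible in both; tip ≈ scene (329,207), side (305.5,217.5).

Run:
```python
from h import *
S,D=load("scene0"),load("side0")
P=dict(tip=((329.2,207.2),(306,217.3)),win=((320.2,228.7),(289,248.5)),but=((351,223.8),(292.8,226.2)),knob=((386.5,206.7),(307.3,189.2)),
 collar=((335.8,212.3),(321,216.8)),
 postbase=((334.8,243.5),(320.8,244.5)))
X={}
for k,(a,b) in P.items():
    X[k],e=tri((S,a),(D,b)); print(k,X[k].round(4),round(e,4), 'gap pix')
q=X
c=q["but"];w=q["win"];k=q["knob"]
print("but-win",np.hypot(*(c-w)[:2]), "expect .0728")
# loupe contour: lens glass and handle
for n,f,bx in (("scene",S,(160,260,230,315)),("side",D,(262,350,352,410))):
    h=cv2.cvtColor(f["color"],cv2.COLOR_BGR2HSV)
    m=np.zeros(h.shape[:2],np.uint8); x0,y0,x1,y1=bx
    m[y0:y1,x0:x1]=(h[...,2]<40)[y0:y1,x0:x1]
    cs,_=cv2.findContours(m,0,2); cc=max(cs,key=cv2.contourArea); r_=cv2.minAreaRect(cc); print(n,r_)
    bp=cv2.boxPoints(r_); print([onz(f,p,.009).round(4).tolist() for p in bp], onz(f,r_[0],.012))
print(onz(S,(207.5,297.5),.010),onz(D,(331.5,370.5),.010), tri((S,(207.5,297.5)),(D,(331.5,370.5))))
```

```text
tip [0.5457 0.0218 0.1556] 0.0017 gap pix
win [0.5077 0.0211 0.0787] 0.0005 gap pix
but [0.5288 0.0919 0.0835] 0.0005 gap pix
knob [0.5747 0.1556 0.1362] 0.0007 gap pix
collar [0.5768 0.0189 0.1572] 0.0005 gap pix
postbase [0.578  0.0193 0.0799] 0.0008 gap pix
but-win 0.07390374806709643 expect .0728
scene ((183.02000427246094, 280.1400146484375), (30.600004196166992, 9.800000190734863), 36.869895935058594)
[[0.4244, -0.3235, 0.009], [0.4011, -0.3044, 0.009], [0.4925, -0.2729, 0.009], [0.5126, -0.2917, 0.009]] [ 0.46298034 -0.29830314  0.012     ]
side ((292.51849365234375, 388.038818359375), (12.640048027038574, 48.36752700805664), 64.53665161132812)
[[0.4113, -0.2965, 0.009], [0.4995, -0.2644, 0.009], [0.5039, -0.293, 0.009], [0.417, -0.3236, 0.009]] [ 0.45696739 -0.29685148  0.012     ]
[ 0.54218642 -0.26719523  0.01      ] [ 0.53687208 -0.26940943  0.01      ] (array([ 0.53765732, -0.26632973,  0.00615024]), np.float64(7.268649678447971e-05))
```

```bash
cat >> h.py <<'E'
def go(*targets):
    """targets: (x,y,z,yaw_deg of tool x) -> units of shift/turn from the current measured pose"""
    from bench import r
    o=r.get_obs(); R0=Rot.from_rotvec(o["orientation"])
    print("at",o["tcp_pos"].round(4),"yaw",np.degrees(np.arctan2(*R0.as_matrix()[1::-1,0])).round(2),"tilt",R0.as_matrix()[:,2].round(3),"F",o["contact_force"].round(1),"w",round(o["grip_width"],4),"t",o["clock"])
    for x,y,z,yw in targets:
        R1=Rot.from_euler("z",yw,degrees=True)*Rot.from_euler("x",180,degrees=True)
        s=R0.inv().apply(np.array([x,y,z])-o["tcp_pos"])/.025
        print(s.round(3),(np.degrees((R0.inv()*R1).as_rotvec())/8).round(3))
E
python3 - <<'E'
from h import *
go((.45,-.3,.26,5),(.529,.092,.2,-1))
E
```

```text
at [ 0.1596 -0.6554  0.2386] yaw 13.69 tilt [-0.     0.001 -1.   ] F [0.1 0.7 0.4] w 0.0853 t 0.15
[ 14.652 -11.065  -0.844] [-1.000e-02  1.000e-03  1.086e+00]
[ 21.432 -25.549   1.575] [-0.01   0.002  1.836]
```

```bash
python3 -m creep '{"rows":[[14.6,-11,-0.8,0,0,1.1,0],[14.6,-11,-0.8,0,0,1.1,0],[14.6,-11,-0.8,0,0,1.1,0],[14.6,-11,-0.8,0,0,1.1,0],[14.6,-11,-0.8,0,0,1.1,0],[14.6,-11,-0.8,0,0,1.1,0],[14.6,-11,-0.8,0,0,1.1,0],[14.6,-11,-0.8,0,0,1.1,0],[14.6,-11,-0.8,0,0,1.1,0],[14.6,-11,-0.8,0,0,1.1,0]]}' 40
python3 - <<'E'
from h import *
go((.45,-.3,.26,5),(.529,.092,.2,-1))
E
```

```text
clock: 1.4
tcp_pos: [0.4481, -0.3037, 0.259]
orientation: [3.138, 0.131, -0.002]
contact_force: [-0.1, -0.0, 0.1]
grip_width: 0.0
gripper_force: 0.0
at [ 0.4481 -0.3037  0.259 ] yaw 4.76 tilt [-0.001 -0.    -1.   ] F [-0.1 -0.   0.1] w 0.0 t 1.4
[ 0.089 -0.142 -0.039] [ 0.002  0.007 -0.029]
[  4.543 -15.506   2.351] [0.003 0.007 0.721]
```

```bash
python3 -c "
from h import *
grab('wrist','w1')"
python3 -m creep '{"rows":[[2.4,-8,0,0,0,0.7,0],[2.4,-8,0,0,0,0.7,0],[2.4,-8,0,0,0,0.7,0],[2.4,-8,0,0,0,0.7,0],[2.4,-8,0,0,0,0.7,0],[2.4,-8,0,0,0,0.7,0]]}'
python3 -c "
from h import *
grab('wrist','w2')
cv2.imwrite('pics/v4.png',cv2.resize(np.hstack([load('w1')['color'],load('w2')['color']]),(800,300)))
go((.529,.092,.2,-1))"
```

```text
clock: 2.2
tcp_pos: [0.4915, -0.1004, 0.2592]
orientation: [3.141, -0.025, -0.001]
contact_force: [-0.3, -0.3, -0.2]
grip_width: -0.0002
gripper_force: 0.0
at [ 0.4915 -0.1004  0.2592] yaw -0.94 tilt [-0.    -0.001 -1.   ] F [-0.3 -0.6 -0.1] w 0.0003 t 2.25
[ 1.374 -7.723  2.36 ] [0.005 0.003 0.007]
```

View pics/v4.png

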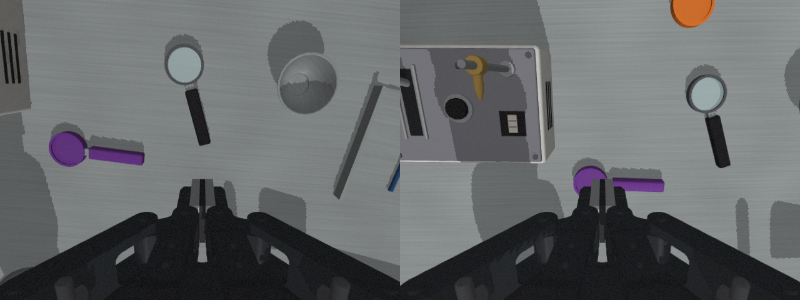

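Left: loupe lens at ≈(294,104) in w1. Right: in w2 lens ≈(490,149), window ≈(181,197), button ≈(90,173), pointer tip ≈(128,157).

Run:
```python
from h import *
W1,W2,S,D=load("w1"),load("w2"),load("scene0"),load("side0")
def glass(f,bx):
    x0,y0,x1,y1=bx; c=f["color"].astype(int); h=cv2.cvtColor(f["color"],cv2.COLOR_BGR2HSV)
    m=((h[...,2]>145)&(c[...,0]-c[...,2]>12)).astype(np.uint8)
    return [a for a in cents(f["color"],m>0,bx,60)]
def handle(f,bx,t=40):
    x0,y0,x1,y1=bx; h=f["color"].max(2); m=np.zeros(h.shape,np.uint8); m[y0:y1,x0:x1]=(h<t)[y0:y1,x0:x1]
    c=max(cv2.findContours(m,0,2)[0],key=cv2.contourArea); return cv2.minAreaRect(c)
print(glass(W1,(250,60,340,140)),glass(W2,(450,100,550,190)))
h1=handle(W1,(280,135,350,240));h2=handle(W2,(480,175,560,275)); print(h1,h2)
print("handle ctr",tri((W1,h1[0]),(W2,h2[0])))
for f,hh in((W1,h1),(W2,h2)): print([onz(f,p,.018).round(4).tolist() for p in cv2.boxPoints(hh)])
h=cv2.cvtColor(W2["color"],cv2.COLOR_BGR2HSV)
print("dark",cents(h,h[...,2]<45,(0,70,240,260),60)); print("brass",cents(h,(h[...,1]>110)&(h[...,2]>60),(60,80,190,165)))
ys,xs=np.nonzero(((h[...,1]>110)&(h[...,2]>60))[80:165,60:190]); print(ys.max()+80, xs[ys>=ys.max()-3].mean()+60)
```

```text
[([295.1, 103.9], [269, 77, 53, 54, 1924])] [([489.9, 149.9], [467, 124, 47, 52, 1885])]
((316.3572998046875, 187.09254455566406), (89.98784637451172, 19.933561325073242), 75.46554565429688) ((508.3201904296875, 226.38763427734375), (83.64774322509766, 22.935670852661133), 77.00537872314453)
handle ctr (array([ 0.45966318, -0.29519758,  0.00981197]), np.float64(0.00012458031836185798))
[[0.4992, -0.2719, 0.018], [0.5055, -0.2902, 0.018], [0.4205, -0.3201, 0.018], [0.4135, -0.3007, 0.018]]
[[0.5017, -0.2654, 0.018], [0.5066, -0.2874, 0.018], [0.4192, -0.3184, 0.018], [0.4138, -0.2951, 0.018]]
dark [([17.3, 166.9], [0, 110, 37, 107, 1880]), ([238.0, 165.0], [236, 131, 4, 68, 82]), ([235.3, 169.7], [233, 132, 5, 76, 98]), ([90.3, 173.4], [72, 157, 37, 34, 973]), ([180.5, 197.1], [159, 178, 43, 40, 1089])]
brass [([125.2, 119.0], [105, 89, 36, 71, 1202])]
159 128.27272727272725
```

Run:
```python
from h import *
W1,W2,S,D=load("w1"),load("w2"),load("scene0"),load("side0")
print("lens",tri((W1,(295.1,103.9)),(W2,(489.9,149.9))))
P=dict(tip=((329.2,207.2),(306,217.3),(128.3,159)),win=((320.2,228.7),(289,248.5),(180.5,197.3)),but=((351,223.8),(292.8,226.2),(90.3,173.4)))
for k,(a,b,c) in P.items():
    x,e=tri((S,a),(D,b),(W2,c)); print(k,x.round(4),round(e,4), "W2 onz",onz(W2,c,x[2]).round(4))
    if k!="tip": print(onz(W2,c,.08 if k=="win" else .09).round(4))
go((.529,.092,.13,-1),(.529,.092,.084-.008,-1))
```

```text
lens (array([ 0.53851302, -0.26833727,  0.00684978]), np.float64(0.0001285804974752649))
tip [0.5459 0.0212 0.1557] 0.002 W2 onz [0.546  0.0205 0.1557]
win [0.5078 0.0208 0.0788] 0.0007 W2 onz [0.5079 0.0205 0.0788]
[0.5081 0.02   0.08  ]
but [0.5293 0.0914 0.0836] 0.0009 W2 onz [0.5299 0.0909 0.0836]
[0.5306 0.0869 0.09  ]
at [ 0.4915 -0.1004  0.2592] yaw -0.94 tilt [-0.    -0.001 -1.   ] F [-0.3 -0.6 -0.1] w 0.0003 t 2.25
[ 1.375 -7.725  5.16 ] [0.005 0.003 0.007]
[ 1.376 -7.727  7.32 ] [0.005 0.003 0.007]
```

```bash
python3 -m creep '{"rows":[[1.35,-7.7,0,0,0,0,0],[1.35,-7.7,0,0,0,0,0],[1.35,-7.7,0,0,0,0,0],[1.35,-7.7,0,0,0,0,0],[1.35,-7.7,2,0,0,0,0],[1.35,-7.7,4,0,0,0,0],[1.35,-7.7,5.8,0,0,0,0],[1.35,-7.7,6.6,0,0,0,0],[1.35,-7.7,6.6,0,0,0,0]]}'
python3 -c "
from h import *
go((.529,.0915,.086,-1),(.529,.0915,.078,-1))"
```

```text
clock: 3.38
tcp_pos: [0.5272, 0.0907, 0.0932]
orientation: [3.139, -0.025, -0.006]
contact_force: [-2.8, -0.6, 3.4]
grip_width: -0.0004
gripper_force: 1.8
at [0.5272 0.0907 0.0932] yaw -0.93 tilt [-0.004 -0.003 -1.   ] F [-2.8 -0.6  3.4] w -0.0004 t 3.375
[ 0.074 -0.032  0.287] [0.02  0.028 0.009]
[ 0.076 -0.033  0.607] [0.02  0.028 0.009]
```

Run:
```python
from h import *
from bench import r
print(r.get_obs())
a=grab('scene','s2');b=grab('side','d2')
i=np.hstack([cv2.resize(a["color"][130:290,280:440],(400,400)),cv2.resize(b["color"][120:300,220:400],(400,400))]);cv2.imwrite('pics/v5.png',i)
```

```text
{'clock': 3.375, 'joints': array([-0.01173187,  0.46547753, -0.34452677,  1.99019566,  0.23195109,
        0.72785051, -2.08426743]), 'qvel': array([ 0.00459592, -0.01645908, -0.00297864, -0.01204729, -0.00236414,
       -0.01029133,  0.00512927]), 'tau': array([ -0.3279941 , -47.28619337,  -3.0618538 , -20.36581099,
         0.14619718,  -0.7681831 ,  -0.06706048]), 'tcp_pos': array([0.52715594, 0.09074003, 0.0931859 ]), 'orientation': array([ 3.13872885, -0.02538972, -0.00609717]), 'contact_force': array([-2.81102549, -0.64275835,  3.3729908 ]), 'moment': array([-0.11080146,  0.48365829, -0.03173563]), 'gripper_force': 1.821796024159994, 'grip_width': -0.00039192317131794195}
```

View pics/v5.png

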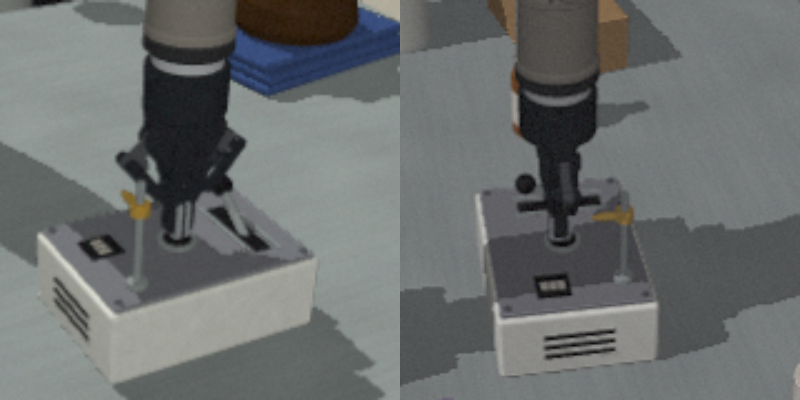

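Run:
```python
from h import *
a,b=load('s2'),load('d2')
o=np.array([.529,.0915,0]); Rz=Rot.from_euler('z',-1,degrees=True)
for q in (0,.5,.8,1.0,1.15):
    t=.2-q; X=o+Rz.apply([.030+.072*np.sin(t),.065,.068+.072*np.cos(t)])
    p,s=proj(a,X),proj(b,X); print(q,X.round(3),((p-[280,130])*2.5).round(),((s-[220,120])*400/180).round()+[400,0])
```

```text
0 [0.574 0.156 0.139] [267. 189.] [594. 152.]
0.5 [0.539 0.156 0.137] [245. 174.] [560. 157.]
0.8 [0.519 0.157 0.127] [233. 174.] [542. 167.]
1.0 [0.508 0.157 0.118] [226. 177.] [531. 175.]
1.15 [0.502 0.157 0.11 ] [221. 182.] [525. 182.]
```

The pictures show the lever fully dropped (knob at the predicted 1.15 rad position) with the button pressed.

```bash
python3 -m creep '{"rows":[[0,0,-1,0,0,0,0],[0,0,-3,0,0,0,0],[0,0,-4,0,0,0,0],[0,0,-4,0,0,0,0]]}'
python3 -c "
from h import *
go((.463,.158,.2,-1),(.463,.158,.102,-1),(.540,.157,.102,-1),(.546,.157,.102,-1))"
```

```text
clock: 3.98
tcp_pos: [0.53, 0.0925, 0.1963]
orientation: [-3.141, 0.024, -0.007]
contact_force: [-1.1, -0.4, 0.4]
grip_width: 0.0001
gripper_force: 0.0
at [0.53   0.0925 0.1963] yaw -0.89 tilt [ 0.005  0.    -1.   ] F [-1.1 -0.4  0.4] w 0.0001 t 3.975
[-2.72  -2.578 -0.158] [-0.001 -0.033  0.014]
[-2.738 -2.577  3.761] [-0.001 -0.033  0.014]
[ 0.342 -2.585  3.776] [-0.001 -0.033  0.014]
[ 0.582 -2.589  3.777] [-0.001 -0.033  0.014]
```

```bash
python3 -m creep '{"rows":[[-2.75,-2.58,0,0,0,0,0],[-2.75,-2.58,0,0,0,0,0],[-2.75,-2.58,1.8,0,0,0,0],[-2.75,-2.58,3.5,0,0,0,0],[-2.75,-2.58,3.7,0,0,0,0],[-2.4,-2.58,3.7,0,0,0,0],[-2,-2.58,3.7,0,0,0,0],[-1.6,-2.58,3.7,0,0,0,0],[-1.3,-2.58,3.7,0,0,0,0],[-1.0,-2.58,3.7,0,0,0,0]]}'
python3 -c "
from h import *
go((.540,.157,.102,-1),(.546,.157,.102,-1))
grab('side','d3')"
```

```text
clock: 5.22
tcp_pos: [0.4831, 0.1586, 0.1005]
orientation: [3.129, -0.013, -0.062]
contact_force: [-79.3, -0.6, 65.8]
grip_width: -0.0
gripper_force: 41.1
at [0.4831 0.1586 0.1005] yaw -0.48 tilt [-0.039 -0.012 -0.999] F [-79.3  -0.6  65.8] w -0.0 t 5.225
[ 2.272  0.049 -0.15 ] [0.089 0.281 0.067]
[ 2.512  0.047 -0.159] [0.089 0.281 0.067]
```

Friction against the vertical finger face has locked the lever, so I'm backing off. Next I'll follow the knob's arc upwards instead.

```bash
python3 -m creep '{"rows":[[-0.9,0,0,0,0,0,0],[-1.8,0,0,0,0,0,0],[-1.8,0,0,0,0,0,0]]}'
python3 - <<'E'
from h import *
go((.463,.157,.094,-1))
s=grab('side','d4');c=grab('scene','s4')
i=np.hstack([cv2.resize(c["color"][130:290,280:440],(400,400)),cv2.resize(s["color"][120:300,220:400],(400,400))]);cv2.imwrite('pics/v6.png',i)
E
```

```text
clock: 5.65
tcp_pos: [0.4592, 0.1596, 0.1029]
orientation: [-3.141, 0.018, -0.002]
contact_force: [0.3, -0.1, -0.3]
grip_width: -0.0002
gripper_force: 0.0
at [0.4592 0.1596 0.1029] yaw -0.67 tilt [ 0.001  0.    -1.   ] F [ 0.3 -0.1 -0.3] w -0.0002 t 5.65
[0.153 0.103 0.355] [-0.001 -0.011  0.041]
```

View pics/v6.png

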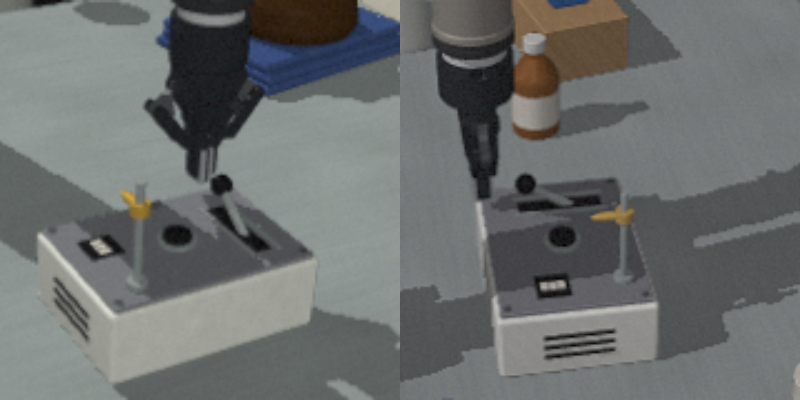

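The views show the lever down, the button out and the fingers clear.

```bash
python3 -m creep '{"rows":[[0.3,0.1,0.35,0,0,0,0],[0.75,0.1,0.35,0,0,0,0],[0.75,0.1,0.35,0,0,0,0],[0.93,0.1,0.1,0,0,0,0],[1.13,0.1,-0.17,0,0,0,0],[1.35,0.1,-0.4,0,0,0,0]]}'
python3 -c "
from h import *
go((.478,.157,.094,-1))"
```

```text
clock: 6.5
tcp_pos: [0.4925, 0.1565, 0.1124]
orientation: [3.141, -0.019, -0.001]
contact_force: [-2.8, -0.2, 1.2]
grip_width: 0.0001
gripper_force: 1.1
at [0.4925 0.1565 0.1124] yaw -0.71 tilt [-0.001 -0.    -1.   ] F [-2.8 -0.2  1.2] w 0.0001 t 6.5
[-0.58  -0.014  0.738] [0.003 0.005 0.037]
```

```bash
python3 -m creep '{"rows":[[0.24,0,-0.22,0,0,0,0],[0.5,0,-0.4,0,0,0,0],[0.76,0,-0.56,0,0,0,0],[1.03,0,-0.68,0,0,0,0],[1.31,0,-0.78,0,0,0,0]]}'
python3 -c "
from h import *
go((.478,.157,.094,-1))"
```

```text
clock: 7.12
tcp_pos: [0.5261, 0.1562, 0.1315]
orientation: [-3.141, 0.02, -0.0]
contact_force: [0.5, 0.4, 0.6]
grip_width: 0.0003
gripper_force: 0.1
at [0.5261 0.1562 0.1315] yaw -0.72 tilt [ 0.  0. -1.] F [0.5 0.4 0.6] w 0.0003 t 7.125
[-1.923 -0.009  1.498] [-0.001 -0.001  0.035]
```

```bash
python3 -m creep '{"rows":[[0.22,0,-0.05,0,0,0,0],[0.43,0,-0.1,0,0,0,0],[0.6,0,-0.1,0,0,0,0],[0.74,0,-0.1,0,0,0,0],[0.82,0,-0.1,0,0,0,0],[0.82,0,-0.1,0,0,0,0]]}'
python3 - <<'E'
from h import *
go((.478,.157,.094,-1))
for n,t,bx in (('side','d5',(270,150,345,230)),('scene','s5',(350,180,420,240))):
    f=grab(n,t); print(n,proj(f,[.574,.156,.139]),cents(0,f["color"].max(2)<45,bx))
E
```

```text
clock: 7.88
tcp_pos: [0.546, 0.1559, 0.1337]
orientation: [3.141, -0.02, -0.0]
contact_force: [0.6, -0.1, 0.0]
grip_width: -0.0002
gripper_force: 0.0
at [0.546  0.1559 0.1337] yaw -0.72 tilt [-0. -0. -1.] F [ 0.6 -0.1  0. ] w -0.0002 t 7.875
[-2.72  -0.011  1.589] [0.    0.001 0.035]
side [307.01549626 188.40245989] [([294.0, 167.5], [281, 150, 26, 45, 491]), ([307.2, 189.1], [303, 185, 9, 9, 55]), ([286.7, 211.7], [273, 209, 29, 6, 95]), ([306.9, 209.8], [304, 208, 6, 4, 18]), ([292.5, 225.7], [287, 222, 12, 8, 84])]
scene [386.71280411 205.19505587] [([379.6, 186.9], [362, 180, 37, 25, 373]), ([386.0, 206.3], [382, 202, 9, 9, 61]), ([372.2, 218.6], [364, 213, 16, 14, 74]), ([352.4, 223.7], [350, 220, 7, 8, 44]), ([384.0, 228.1], [381, 226, 7, 4, 16])]
```

Both views show the knob back at its standing place, with no contact. I'll retreat and go to the loupe.

```bash
python3 -m creep '{"rows":[[-1,0,-0.2,0,0,0,0],[-2,0,-1.5,0,0,0,0],[-2.5,0,-3.5,0,0,0,0],[-2.5,0,-3.5,0,0,0,0]]}'
python3 -c "
from h import *
go((.4773,-.2893,.15,19.2),(.4773,-.2893,.012,19.2))"
```

```text
clock: 8.48
tcp_pos: [0.4847, 0.1579, 0.2251]
orientation: [-3.14, 0.018, -0.011]
contact_force: [-0.7, -0.5, -0.1]
grip_width: -0.0003
gripper_force: 0.0
at [0.4847 0.1579 0.2251] yaw -0.67 tilt [ 0.007  0.002 -1.   ] F [-0.7 -0.5 -0.1] w -0.0003 t 8.475
[-0.108 17.898  2.967] [-0.006 -0.051 -2.484]
[-0.146 17.909  8.487] [-0.006 -0.051 -2.484]
```

```bash
python3 -m creep '{"rows":[[-0.1,17.9,0,0,0,-2.48,0],[-0.1,17.9,0,0,0,-2.48,0],[-0.1,17.9,0,0,0,-2.48,0],[-0.1,17.9,0,0,0,-2.48,50],[-0.1,17.9,0,0,0,-2.48,50],[-0.1,17.9,0,0,0,-2.48,50],[-0.1,17.9,0,0,0,-2.48,50],[-0.1,17.9,3,0,0,-2.48,50],[-0.1,17.9,3,0,0,-2.48,50],[-0.1,17.9,3,0,0,-2.48,50]]}'
python3 -c "
from h import *
go((.4773,-.2893,.08,19.2),(.4773,-.2893,.012,19.2))
f=grab('wrist','w3')"
```

```text
clock: 9.72
tcp_pos: [0.4748, -0.2895, 0.1452]
orientation: [-3.095, -0.523, 0.004]
contact_force: [-0.3, 1.4, 0.0]
grip_width: 0.05
gripper_force: 0.0
at [ 0.4748 -0.2895  0.1452] yaw 19.16 tilt [-0.003  0.002 -1.   ] F [-0.3  1.4  0. ] w 0.05 t 9.725
[0.103 0.031 2.607] [-0.02   0.013 -0.005]
[0.108 0.039 5.327] [-0.02   0.013 -0.005]
```

View pics/w3.png

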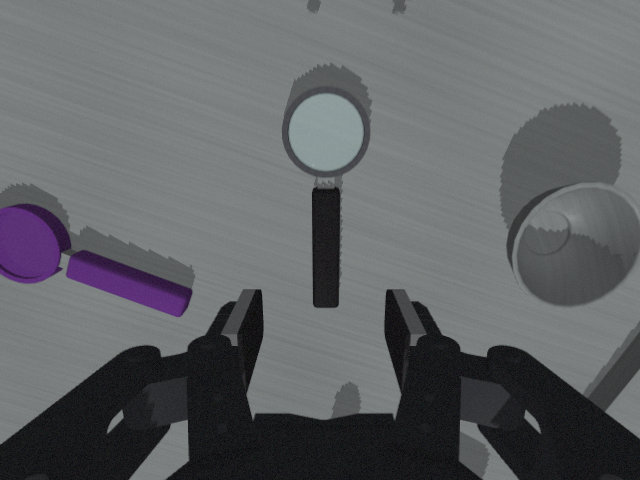

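The handle (column ≈326) is vertical and centred between the jaws. Descending and gripping.

```bash
python3 -m creep '{"rows":[[0.1,0,2,0,0,0,50],[0.1,0,4,0,0,0,50],[0.1,0,5,0,0,0,50],[0.1,0,5.3,0,0,0,50],[0.1,0,5.3,0,0,0,50],[0.1,0,5.3,0,0,0,15],[0.1,0,5.3,0,0,0,15],[0.1,0,5.3,0,0,0,15],[0.1,0,5.3,0,0,0,15],[0.1,0,5.3,0,0,0,15]]}' 50
python3 -m creep '{"rows":[[0,0,-0.2,0,0,0,15],[0,0,-1,0,0,0,15],[0,0,-2,0,0,0,15],[0,0,-4,0,0,0,15],[0,0,-6,0,0,0,15],[0,0,-8,0,0,0,15],[0,0,-8,0,0,0,15]]}'
python3 -c "
from h import *
f=grab('wrist','w4')
go((.462,-.0255,.2,45))"
```

```text
clock: 11.02
tcp_pos: [0.4788, -0.2904, 0.0154]
orientation: [3.096, 0.522, 0.003]
contact_force: [-0.6, 0.7, 6.7]
grip_width: 0.0185
gripper_force: 49.7
clock: 11.9
tcp_pos: [0.48, -0.2911, 0.2186]
orientation: [3.093, 0.52, 0.011]
contact_force: [0.0, 0.6, -1.7]
grip_width: 0.0186
gripper_force: 49.1
at [ 0.4785 -0.2904  0.2159] yaw 19.1 tilt [ 0.004 -0.002 -1.   ] F [-0.4 -0.4 -2. ] w 0.0187 t 11.95
[  2.844 -10.231   0.611] [ 0.027 -0.014 -3.237]
```

View pics/w4.png

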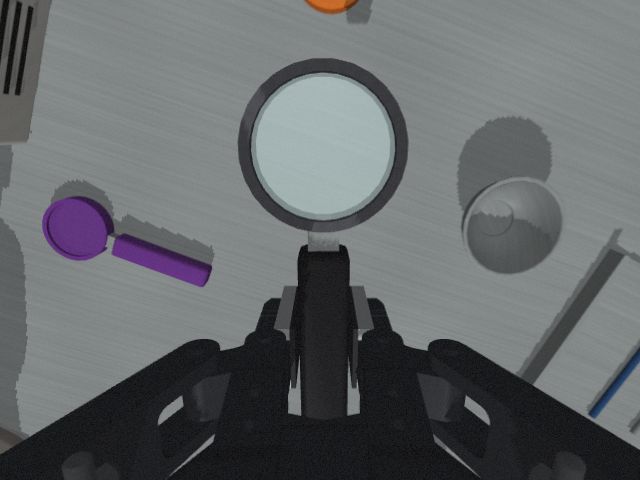

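The lens is held, centred at ≈(323,145) with the handle square in the jaws. I'll pick a second wrist viewpoint of the pointer that the lens does not block.

Run:
```python
from h import *
f=load('w4'); from bench import r
o=r.get_obs(); Rt=Rot.from_rotvec(o["orientation"]).as_matrix(); c=-f["R"].T@f["t"]
ct=Rt.T@(c-o["tcp_pos"]); Rct=f["R"]@Rt; print("cam in tool",ct)
W2=load('w2');c2=-W2["R"].T@W2["t"];print("W2 cam",c2)
for x,y,z,yw in ((.45,-.1,.25,45),(.46,-.02,.3,45),(.46,.06,.3,45),(.46,.06,.3,60),(.46,.06,.25,19),(.44,.1,.25,19),(.46,-.06,.35,60),(.5,-.1,.3,70)):
    R=(Rot.from_euler("z",yw,degrees=True)*Rot.from_euler("x",180,degrees=True)).as_matrix()
    cc=np.array([x,y,z])+R@ct; g=dict(W2); g["R"]=Rct@R.T; g["t"]=-g["R"]@cc
    print((x,y,z,yw),cc.round(3),[proj(g,X).round().tolist() for X in ([.546,.021,.156],[.508,.0205,.08],[.578,.019,.184])])
```

```text
cam in tool [ 0.07218823  0.00047603 -0.13724347]
W2 cam [ 0.56289694 -0.10130706  0.39345584]
(0.45, -0.1, 0.25, 45) [ 0.501 -0.049  0.387] [[288.0, -29.0], [263.0, 54.0], [335.0, -107.0]]
(0.46, -0.02, 0.3, 45) [0.511 0.031 0.437] [[367.0, 103.0], [328.0, 140.0], [412.0, 64.0]]
(0.46, 0.06, 0.3, 45) [0.511 0.111 0.437] [[440.0, 183.0], [386.0, 200.0], [491.0, 157.0]]
(0.46, 0.06, 0.3, 60) [0.497 0.122 0.437] [[445.0, 214.0], [385.0, 217.0], [501.0, 203.0]]
(0.46, 0.06, 0.25, 19) [0.528 0.083 0.387] [[431.0, 135.0], [387.0, 179.0], [475.0, 75.0]]
(0.44, 0.1, 0.25, 19) [0.508 0.123 0.387] [[506.0, 125.0], [442.0, 172.0], [564.0, 64.0]]
(0.46, -0.06, 0.35, 60) [0.497 0.002 0.487] [[363.0, 77.0], [323.0, 107.0], [407.0, 51.0]]
(0.5, -0.1, 0.3, 70) [ 0.525 -0.032  0.437] [[324.0, 41.0], [284.0, 77.0], [376.0, 14.0]]
```

```bash
python3 -c "
from h import *
go((.44,.1,.25,19))"
```

```text
at [ 0.4785 -0.2904  0.2159] yaw 19.1 tilt [ 0.004 -0.002 -1.   ] F [-0.4 -0.4 -2. ] w 0.0187 t 11.95
[  3.661 -15.256  -1.403] [ 0.023 -0.019  0.013]
```

```bash
python3 -m creep '{"rows":[[0,-1,-1.4,0,0,0,15],[1,-3,-1.4,0,0,0,15],[1.5,-5,-1.4,0,0,0,15],[2,-7,-1.4,0,0,0,15],[2.4,-9,-1.4,0,0,0,15],[2.8,-11,-1.4,0,0,0,15],[3.2,-13,-1.4,0,0,0,15],[3.7,-15.2,-1.4,0,0,0,15],[3.7,-15.2,-1.4,0,0,0,15],[3.7,-15.2,-1.4,0,0,0,15]]}' 60
python3 - <<'E'
from h import *
f=grab('wrist','w6'); grab('scene','s6'); grab('side','d6')
go((.462,-.0255,.21,45))
print([proj(f,X).round().tolist() for X in ([.546,.021,.156],[.508,.0205,.08],[.578,.019,.184])])
cv2.imwrite('pics/v9.png',np.hstack([cv2.resize(f["color"][40:240,380:620],None,fx=2,fy=2),cv2.resize(load('w2')["color"][60:260,50:210],None,fx=2,fy=2)]))
E
```

```text
clock: 13.2
tcp_pos: [0.4398, 0.0986, 0.2476]
orientation: [3.097, 0.522, -0.004]
contact_force: [0.2, -0.2, -1.2]
grip_width: 0.0181
gripper_force: 63.9
at [0.4405 0.0978 0.2482] yaw 18.97 tilt [-0.001 -0.001 -1.   ] F [ 1.2 -0.6 -1.4] w 0.0178 t 13.35
[-0.788  4.944  1.529] [-1.000e-03  1.000e-02 -3.253e+00]
[[512.0, 121.0], [445.0, 170.0], [573.0, 57.0]]
```

View pics/v9.png

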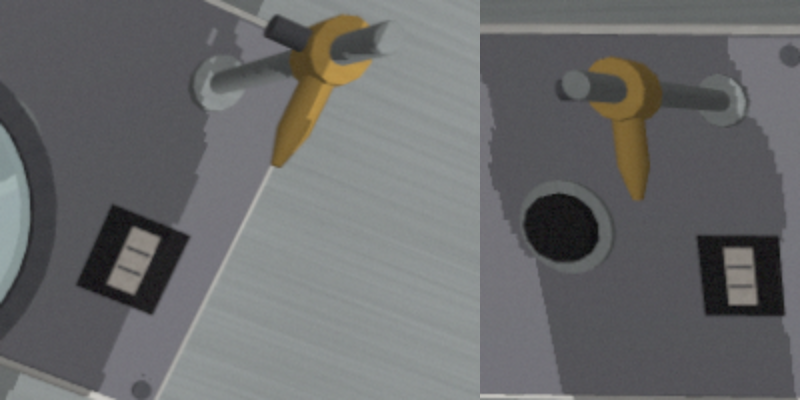

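w6 shows the tip at ≈(519.5,122), the window at (447,169.5) and the post top at ≈(571,60). w2 has the tip at (128.5,159) and the post top at (97.5,102).

Run:
```python
from h import *
W2,W6,S,D=load('w2'),load('w6'),load('scene0'),load('side0')
for k,a,b,s,d in (('tip',(128.5,158.5),(519.7,121.5),(329.2,207.2),(306,217.3)),('win',(180.5,197.4),(447,169.5),(320.2,228.7),(289,248.5)),('post',(97.5,102),(571,60),None,None)):
    print(k,*tri((W2,a),(W6,b))); 
    if s: print('  all',*tri((W2,a),(W6,b),(S,s),(D,d)))
for n in 'sd':
    f=load(n+'6'); 
    print(n, proj(f,[.5015,.119,.24]))
    h=cv2.cvtColor(f["color"],cv2.COLOR_BGR2HSV);c=f["color"].astype(int)
    p=proj(f,[.5015,.119,.24]).astype(int); m=(c[...,0]-c[...,2]>12)&(h[...,2]>120)
    print(cents(0,m,(p[0]-40,p[1]-40,p[0]+40,p[1]+40),40))
```

```text
tip [0.54666428 0.01835822 0.15961734] 9.117271084107798e-05
  all [0.54662887 0.01928399 0.15754711] 0.002417362682810766
win [0.5084771  0.01947417 0.08146047] 0.0001936362607461413
  all [0.50825923 0.01987025 0.07976269] 0.001002474894622398
post [0.5775935  0.01853534 0.18245761] 0.000437684584619827
s [358.34059654 155.39987035]
[([368.8, 141.9], [346, 130, 50, 26, 401]), ([358.3, 154.0], [348, 151, 22, 7, 127])]
d [277.12012827 162.05672575]
[([274.0, 158.3], [265, 156, 20, 9, 47])]
```

Run:
```python
from h import *
from bench import r
o=r.get_obs(); Rt=Rot.from_rotvec(o["orientation"])
f=load('w6');h=cv2.cvtColor(f["color"],cv2.COLOR_BGR2HSV);c=f["color"].astype(int)
def dark_glass(f):
    c=f["color"].astype(int); m=(c[...,0]-c[...,2]>10)&(c.max(2)>120)
    return max(cents(0,m,(230,50,420,240),500),key=lambda a:a[1][4])
for n in('w4','w6'):
    f=load(n); print(n,dark_glass(f))
a=dark_glass(load('w6')); s=a[1]; ctr=(s[0]+(s[2]-1)/2,s[1]+(s[3]-1)/2); print(ctr)
X=onz(load('w6'),ctr,o["tcp_pos"][2]-.0084); print("lens",X,"tool",Rt.inv().apply(X-o["tcp_pos"]))
S,D=load('s6'),load('d6'); print(tri((S,(358.3,154)),(D,(274,158.3))))
```

```text
w4 ([322.6, 145.8], [251, 73, 144, 147, 16454])
w6 ([322.9, 145.6], [252, 73, 143, 147, 16430])
(323.0, 146.0)
lens [0.50087654 0.12030501 0.23976699] tool [ 0.06442473 -0.00163525  0.00830776]
(array([0.49614159, 0.12378799, 0.24353987]), np.float64(0.0031341488805670874))
```

```bash
python3 -c "
from h import *
go((.4639,-.0265,.235,45),(.4639,-.0265,.1659,45))"
```

```text
at [0.4405 0.0978 0.2482] yaw 18.97 tilt [-0.001 -0.001 -1.   ] F [ 1.2 -0.6 -1.4] w 0.0178 t 13.35
[-0.731  5.007  0.529] [-1.000e-03  1.000e-02 -3.253e+00]
[-0.727  5.006  3.293] [-1.000e-03  1.000e-02 -3.253e+00]
```

```bash
python3 -m creep '{"rows":[[-0.3,1.2,0.2,0,0,-0.8,15],[-0.5,2.5,0.5,0,0,-1.6,15],[-0.7,3.8,0.5,0,0,-2.5,15],[-0.73,5,0.5,0,0,-3.25,15],[-0.73,5,0.5,0,0,-3.25,15],[-0.73,5,0.5,0,0,-3.25,15],[-0.73,5,0.5,0,0,-3.25,15]]}'
python3 -c "
from h import *
go((.4639,-.0265,.1659,45))"
```

```text
clock: 14.22
tcp_pos: [0.4641, -0.024, 0.2363]
orientation: [-2.901, -1.206, 0.0]
contact_force: [-0.8, -0.1, -1.4]
grip_width: 0.0181
gripper_force: 63.9
at [ 0.4641 -0.024   0.2363] yaw 45.15 tilt [-0.  0. -1.] F [-0.8 -0.1 -1.4] w 0.0181 t 14.225
[-0.077  0.064  2.816] [-0.001 -0.     0.019]
```

```bash
python3 -m creep '{"rows":[[-0.08,0.06,0.6,0,0,0,15],[-0.08,0.06,1.2,0,0,0,15],[-0.08,0.06,1.8,0,0,0,15],[-0.08,0.06,1.8,0,0,0,15],[-0.08,0.06,1.8,0,0,0,15]]}'
python3 -c "
from h import *
go((.4639,-.0265,.1659,45))"
python3 -m creep '{"rows":[[0,0,0,0,0,0,15]]}' 
python3 -c "
from h import *
go((.4639,-.0265,.1659,45))"
```

```text
clock: 14.85
tcp_pos: [0.4642, -0.027, 0.1913]
orientation: [-2.901, -1.206, -0.0]
contact_force: [-0.8, 0.1, -1.7]
grip_width: 0.0182
gripper_force: 63.9
at [ 0.4642 -0.027   0.1913] yaw 45.13 tilt [ 0.  0. -1.] F [-0.8  0.1 -1.7] w 0.0182 t 14.85
[ 0.005 -0.022  1.017] [-0.001 -0.001  0.017]
clock: 14.98
tcp_pos: [0.4645, -0.0271, 0.1918]
orientation: [2.901, 1.205, 0.002]
contact_force: [0.8, 0.7, -1.1]
grip_width: 0.0179
gripper_force: 63.9
at [ 0.4645 -0.0271  0.1918] yaw 45.12 tilt [ 0.001 -0.    -1.   ] F [ 0.8  0.7 -1.1] w 0.0179 t 14.975
[ 1.000e-03 -3.300e-02  1.036e+00] [ 0.006 -0.005  0.015]
```

Good tracking. Final descent, then check with the fixed cameras.

```bash
python3 -m creep '{"rows":[[0,-0.02,0.3,0,0,0,15],[0,-0.02,0.6,0,0,0,15],[0,-0.02,0.85,0,0,0,15],[0,-0.02,1.03,0,0,0,15],[0,-0.02,1.03,0,0,0,15],[0,-0.02,1.03,0,0,0,15]]}'
python3 - <<'E'
from h import *
go((.4639,-.0265,.1659,45))
s=grab('scene','s7');d=grab('side','d7');grab('wrist','w7')
for f in(s,d): print([proj(f,X).round(1).tolist() for X in ([.5083,.0199,.1575],[.5465,.0195,.1575],[.574,.156,.139])])
i=np.hstack([cv2.resize(s["color"][160:270,280:410],(400,338),interpolation=3),cv2.resize(d["color"][170:280,240:370],(400,338),interpolation=3)]);cv2.imwrite('pics/v10.png',i)
E
```

```text
clock: 15.72
tcp_pos: [0.4638, -0.0268, 0.1657]
orientation: [2.901, 1.205, 0.0]
contact_force: [-0.9, -0.2, -1.1]
grip_width: 0.0181
gripper_force: 63.9
at [ 0.4638 -0.0268  0.1657] yaw 45.12 tilt [ 0.  0. -1.] F [-0.9 -0.2 -1.1] w 0.0181 t 15.725
[ 0.011 -0.004 -0.01 ] [ 0.001 -0.001  0.016]
[[320.5, 198.7], [328.8, 206.1], [386.7, 205.2]]
[[288.8, 219.9], [306.8, 217.9], [307.0, 188.4]]
```

View pics/v10.png

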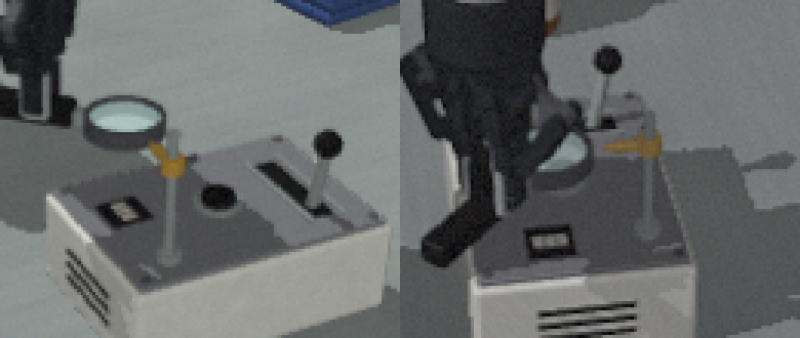

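The lens sits level beside the pointer with the lever standing. Scene lens centre ≈(320.6,199.3) against the predicted (320.5,198.7). A numeric check of the rim edges follows.

Run:
```python
from h import *
for n,bx in (('s7',(300,180,336,215)),('d7',(286,205,306,236))):
    f=load(n); th=np.linspace(0,6.28,90)
    C=np.array([.5083,.0199,.1575]); P=np.array([proj(f,C+[.03*np.cos(t),.03*np.sin(t),dz]) for dz in(-.007,.007) for t in th])
    print(n,"pred min",P.min(0),"max",P.max(0))
    v=f["color"].max(2)
    if n=='s7': 
        for x in (316,320,324): print(x,v[183:214,x].tolist())
        print('row',v[196,300:340].tolist())
    else:
        for x in (289,293,297): print(x,v[205:240,x].tolist())
        print('row',v[222,284:312].tolist())
    g=(f["color"].astype(int)[...,0]-f["color"][...,2]>12)&(v>120)
    print(cents(0,g,bx,20))
    G=np.array([proj(f,C+[.025*np.cos(t),.025*np.sin(t),.003]) for t in th]); print("pred glass",G.min(0),G.max(0))
f=load('w7'); print(cents(0,(f["color"].astype(int)[...,0]-f["color"][...,2]>10)&(f["color"].max(2)>110),(230,50,420,240),800))
```

```text
s7 pred min [306.99970772 189.73340614] max [334.05032777 208.01903373]
316 [145, 144, 144, 146, 147, 147, 147, 139, 92, 73, 120, 156, 158, 162, 173, 198, 197, 194, 185, 136, 59, 59, 64, 66, 58, 71, 90, 96, 99, 102, 101]
320 [148, 150, 148, 149, 151, 145, 149, 136, 76, 81, 141, 158, 159, 164, 180, 195, 193, 196, 193, 175, 58, 60, 62, 66, 62, 64, 83, 98, 100, 101, 98]
324 [149, 145, 149, 151, 149, 150, 148, 139, 107, 66, 114, 159, 159, 157, 171, 195, 194, 196, 190, 151, 59, 64, 64, 63, 58, 67, 83, 98, 99, 99, 99]
row [21, 19, 16, 55, 91, 103, 98, 70, 55, 104, 146, 157, 157, 158, 156, 158, 162, 163, 163, 162, 164, 161, 165, 164, 157, 160, 158, 155, 157, 155, 144, 89, 56, 86, 136, 147, 146, 146, 145, 148]
[([320.0, 197.5], [309, 193, 23, 10, 169])]
pred glass [309.25343633 192.31082586] [331.74822317 202.88315679]
d7 pred min [274.27015592 208.80090477] max [303.15092354 231.37829675]
289 [74, 81, 62, 48, 38, 48, 42, 42, 40, 43, 40, 39, 26, 28, 28, 59, 127, 131, 118, 118, 89, 53, 54, 58, 56, 57, 50, 86, 78, 73, 74, 71, 75, 74, 69]
293 [74, 77, 70, 53, 40, 31, 25, 29, 28, 38, 99, 128, 152, 150, 154, 152, 139, 123, 121, 102, 63, 49, 57, 47, 57, 52, 71, 87, 84, 78, 75, 72, 72, 73, 75]
297 [32, 32, 48, 38, 32, 27, 46, 49, 64, 106, 130, 128, 130, 144, 147, 154, 158, 130, 83, 57, 50, 46, 54, 51, 60, 77, 87, 80, 78, 74, 71, 73, 73, 70, 72]
row [42, 34, 40, 95, 123, 131, 129, 122, 121, 123, 120, 125, 134, 130, 98, 60, 52, 45, 48, 70, 73, 71, 70, 75, 72, 73, 75, 72]
[([294.0, 219.3], [288, 214, 12, 10, 45])]
pred glass [276.73381229 211.71327555] [300.73636234 226.02813215]
[([322.6, 146.0], [251, 73, 144, 147, 15989])]
```

```bash
python3 -m creep '{"rows":[[0,0,0,0,0,0,15],[0,0,0,0,0,0,15],[0,0,0,0,0,0,15]]}'; python3 -c "
from bench import r
print(r.hand_in())"
```

```text
clock: 16.25
tcp_pos: [0.4637, -0.0268, 0.1656]
orientation: [2.901, 1.205, 0.0]
contact_force: [-0.6, -0.0, -1.7]
grip_width: 0.018
gripper_force: 63.9
the job is handed in; nothing more can be done
None
```

The job is handed in at 16.25 s: the button press dropped the lever, I lifted it back until it stood by itself, and the lens is held level over the window at pointer height, within about 1 mm by the cameras; my first push at the lever jammed and loaded the wrist to about 103 N, under the 120 N limit.

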